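# Close the drilling jig's slide and lock it with the locating pin

### The arm

A 7-joint arm with a two-finger parallel gripper is mounted at the origin on a cart in front of the work surface, level with it; the furniture and walls round the work are solid. World frame = base frame: x ahead of the robot, y to its left, z up, the work surface at z = 0. Lengths are in m, angles in rad, forces in N, time in s.
With the tool pointing down it reaches from about 0.425 to 0.925 m from the base axis. Payload 6.8 kg.
Tool frame: the origin (TCP) lies between the finger pads; the fingertips stand 22 mm ahead of it and the grasp point (between the pads) lies 3 mm ahead of it; z points along the fingers, y is the direction in which the jaws open and shut (so a half turn about z gives the same grasp; the last joint's range is limited). The gripper opens to 85 mm and grips with 20 to 120 N. Pads are 22 mm wide; open, the fingers measure 114 mm over their backs; the gripper's body (76 mm by 85 mm) begins 54 mm behind the grasp point. The pads swing forward as they close: fully open they stand 13 mm farther back than shut.
Start: joints at [-1.362, 0.477, 0.022, 1.555, -0.011, 1.109, -0.083], TCP at [0.21, 0.641, 0.253] pointing down, gripper open.
Joint ranges: [-2.96, 2.96], [-0.34, 2.1], [-1.41, 1.46], [0.24, 2.44], [-1.37, 4.51], [0.17, 1.92], [-2.96, 2.96]. Speed limits (rad/s): [2.39, 2.39, 3.14, 3.14, 3.14, 3.14, 3.14].

### API

Orientations are given as a unit quaternion [w, x, y, z].
In Python, from station import bot gives the robot as it stands. The module is installed in compiled form; this text tells all that it offers.
- The arm moves only by the tool drive_tool, never from a script. Its argument "series" is one flat list of numbers, 7 for each row, row after row: the opening, from -1 (shut) to 1 (fully open), then the shift along the tool's x, y, z in mm, then the turn, a rotation vector about the tool's x, y, z in rad. In form: [jaw, x, y, z, wx, wy, wz, jaw, x, y, z, wx, wy, wz, ...]. A call has 1 to 12 rows; each row shifts and turns the commanded pose from where the row before left it, along the tool's axes as they then stand; what a row does not reach is not made up. A row lasts 1/8 s, in which the tool goes at most 62.5 mm and 10.7 degrees, less where a joint would pass 70% of its speed; a pose out of reach is approached as far as the arm can. A call with a gripper value outside its range is refused whole. The fingers move at their own pace and stop on an object; "force" is the grip in N (left out, the last holds). Time passes only in rows, so rows that do not move let the fingers close. It gives the time, the measured TCP pose, the force and the opening at its end, in the units of the state.
- bot.get_obs(): the state, without advancing time (a new reading comes with each control period).
- bot.read_camera(name): name is "scene" or "top"; returns a dict with "pixels" (384x512x3 uint8, blue, green, red), "camera_matrix" (3x3 intrinsics, pixels), "rvec" (rotation vector, rad) and "tvec" (3), from world to camera coordinates, as OpenCV has them. Camera axes: x right, y down, z forward; pixel columns grow to the right and rows downward; lengths in m; the calibration is good to about 2 mm. A picture is of the moment at which its call begins. There is no depth.
- bot.hand_in(): hands the job in, once; it reports no verdict.
The state is a dict: "t": time; "q": joint angles; "joint_vel": joint speeds; "joint_torque": joint torques, N m; "eef_pos": TCP position; "tool_rot": TCP orientation; "contact_force": force on the tool from outside, world axes, zero at the start; "torque": the same for the moment, N m; "gripper_width": opening from 0.0 (shut) to 1.0 (fully open).
Only numpy, scipy, OpenCV 4.12 (cv2) and the standard library are available. Lean on these libraries where they do the work, as an engineer would, in place of code of your own. Each camera call takes 0.05 s, during which the arm holds its last target. There are 200 camera calls.

### The job

Push the drilling jig's slide fully home, so that its plate closes on the wooden block, then lock it there: take the red-knobbed pin from the wooden rack and put it upright into the hole on top of the jig's grey housing, pushed all the way down. Leave the blue-knobbed pin in the rack, do not disturb the tin or the dark offcut, and let go of everything.

Things in the scene. Friction and masses are not known exactly. Their poses are not given: they have to be found in the camera images.
- jig: drilling jig fixed to the table: aluminium base 235 x 110 x 14 mm, grey housing (x -40..40, y -30..30 mm, top 42 mm above the table), wooden block (x 97..127 mm) against a grey stop 54 mm high (x 127..139 mm). Origin on the table under the hole in the housing's top; x is the slide's closing direction, from its knob towards the block; z up
- jig_hole (a point): centre of the brass-rimmed hole's mouth on the housing's top, 42 mm above the table. Hole straight down: 9.6 mm wide with 2.5 mm countersink through 12 mm of housing, then the steel bar's 11 mm hole (in line only when the slide is home), then 10 mm wide through the base. A seated pin's collar rests on the mouth
- slide (a joint): travel of the jig's steel slide bar in m: 0 is fully home (its plate on the wooden block), up to 0.045 drawn out; it grows against the jig's x. About 3 N of friction
- slide_knob (a point): point on the axis of the slide's upright black knob at gripping height, 70 mm above the table. The knob is 22 mm across and reaches from 46 to 90 mm above the table; it lies on the jig's x axis 80 mm before the hole when the slide is home
- rack: light wooden pin rack fixed to the table, 130 x 50 x 45 mm; origin under its centre, long side along x, two holes at x = -35 and 35 mm
- red_pin: locating pin with red knob, starting upright in either rack hole, tip 7 mm above the table. Origin at the shank's tip, z up the pin. Shank 8 mm across, 38 mm long, tip chamfered 2 mm; collar 18 mm across, 38 to 43 mm above the tip; knob 20 mm across, 43 to 73 mm above the tip. About 0.05 kg
- blue_pin: the same pin with a blue knob, in the other rack hole; to be left there. Origin at the tip of the shank
- wax_tin: bystander: round tin with a red lid, 77 mm across, 39 mm high; origin under its centre
- dark_offcut: bystander: dark wooden offcut 50 x 50 x 18 mm; origin under its centre
Not all that is in view belongs to the job. There is more than one size of the red_pin; the job needs the smaller.

How it is judged:
On the way:
1. the slide is pushed home (within 3 mm) (value of joint slide below 0.003 m), for 0.2 s.
At the end, for the whole second after the job is handed in: Slide home within 3 mm; red pin at rest in the jig's hole, upright within 0.1 rad, collar within 4 mm of the mouth, tip within 4 mm of the hole's axis; blue pin still in its rack hole (moved under 15 mm); tin and dark offcut moved less than 20 mm (value of joint slide below 0.003 m and horizontal distance between red_pin and jig_hole below 0.004 m and z of red_pin in the frame of jig_hole below -0.034 m and angle between red_pin's own z axis and vertical below 0.1 rad and linear speed of red_pin below 0.02 m/s and distance of blue_pin from where it was at the start of the episode below 0.015 m and distance of each of wax_tin, dark_offcut from where it was at the start of the episode below 0.02 m); the robot touches nothing.
It fails at once if the blue pin is disturbed by more than 15 mm (distance of blue_pin from where it was at the start of the episode above 0.015 m).
It fails at once if the tin or the dark offcut is moved by more than 20 mm (distance of any of wax_tin, dark_offcut from where it was at the start of the episode above 0.02 m).
It also fails if it takes over 58 s, if anything falls off the work surface, if the arm or the gripper's body presses on something with over 40 N, if the wrist force passes 120 N, or if a joint passes its speed limit or range.

## Working session

There is one attempt and no reset: what is moved stays moved. The work goes in short steps, Python scripts to look and compute and a tool call to move; the robot and the scene stay as the last step left them, time stands still between calls to the robot, and variables do not carry over. Pictures are saved under pics/ and viewed, about 8 in all and at most 12, crops included, and the job is handed in when it is done.

Besides the shell and the picture viewer there is one more tool, called after "Request:" by a JSON object that holds its "fn" and its "kwargs". drive_tool: Moves the arm, as the interface text tells. Its arguments: {"type":"object","properties":{"series":{"type":"array"},"force":{"type":"number"}},"required":["series"]}

```bash
mkdir -p pics
cat > h.py <<'E'
import numpy as np, cv2
from station import bot
def cam(n):
    c=bot.read_camera(n); R=cv2.Rodrigues(np.array(c["rvec"],float))[0]; t=np.array(c["tvec"],float).ravel()
    return np.ascontiguousarray(c["pixels"]),np.array(c["camera_matrix"]),R,t
def ray(C,u,v,z):
    _,K,R,t=C; o=-R.T@t; d=R.T@np.linalg.solve(K,[u,v,1.]); return o+d*(z-o[2])/d[2]
def proj(C,p):
    _,K,R,t=C; q=K@(R@np.array(p)+t); return q[:2]/q[2]
E
python3 - <<'E'
from h import *
a=cam("scene");b=cam("top")
cv2.imwrite("pics/a.png",a[0]);cv2.imwrite("pics/b.png",b[0])
for c in(a,b): print(-c[2].T@c[3], c[1][0,0])
o=bot.get_obs();print(o)
E
```

```text
[ 0.06518613 -0.47783747  0.61928408] 439.3162992282527
[0.3340465  0.23035314 1.12410017] 459.5149289062167
{'t': 0.1, 'q': array([-1.36209858,  0.4777343 ,  0.02234161,  1.55636677, -0.01149749,
        1.10928661, -0.08311677]), 'joint_vel': array([-0.00098178, -0.00056142,  0.0004503 , -0.00281759,  0.0004186 ,
       -0.00182631,  0.00042286]), 'joint_torque': array([ 5.28652046e-03, -5.97764111e+01,  1.61421541e+00, -2.81960016e+01,
        1.28289734e-02,  4.83183234e-03, -2.12327274e-05]), 'eef_pos': array([0.21013151, 0.64092995, 0.25240559]), 'tool_rot': array([-7.00304688e-05,  1.57734725e-01,  9.87481170e-01, -8.30472269e-04]), 'contact_force': array([-0.56236872, -0.26848667, -0.20364338]), 'torque': array([-0.02401587, -0.00790284,  0.05181968]), 'gripper_width': 0.9993086002743683}
```

View pics/a.png

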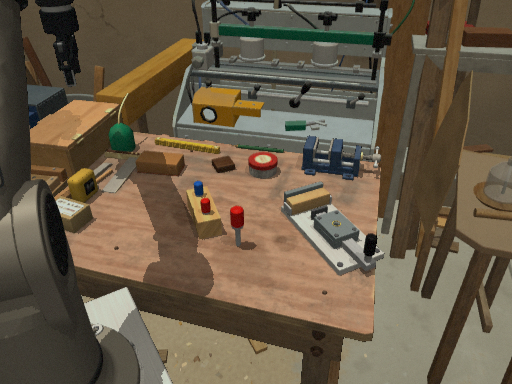

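View pics/b.png

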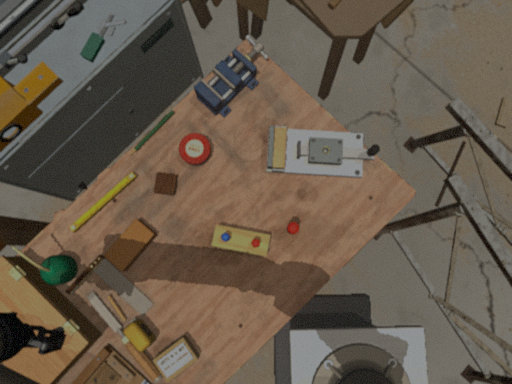

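The scene view shows the slide drawn out, with its black knob at (371,243). The blue pin is at (198,188). There are two red-knobbed pins:
- In the rack at scene (206,205), top (256,242).
- Standing free at scene (237,217), top (293,227), and visibly larger.

The task says the red pin starts upright in a rack hole and is the smaller one, so the rack pin fits. I'll confirm that in a crop while measuring.

Run:
```python
from h import *
a=cam("scene");b=cam("top")
ca=cv2.resize(a[0][170:270,170:390],None,fx=3.4,fy=3.4,interpolation=cv2.INTER_CUBIC)
cb=cv2.resize(b[0][110:265,200:390],None,fx=3.9,fy=3.9,interpolation=cv2.INTER_CUBIC)
cv2.imwrite("pics/ca.png",ca[:,:748]);cv2.imwrite("pics/cb.png",cb[:600])
for n,c in(("scene",a),("top",b)):
    hsv=cv2.cvtColor(c[0],cv2.COLOR_BGR2HSV)
    H,S,V=cv2.split(hsv)
    for name,m in(("red",((H<6)|(H>174))&(S>170)&(V>60)),("blue",(H>105)&(H<125)&(S>150)&(V>50)),("black",(V<40))):
        k,_,st,ce=cv2.connectedComponentsWithStats(m.astype(np.uint8))
        for i in range(1,k):
            if 15<st[i,4]<900: print(n,name,st[i],ce[i].round(1))
def P(u,v,z): print((u,v,z),ray(b,u,v,z).round(4))
P(256,242,.08);P(226,237,.08);P(293,227,.1);P(324,150,.042);P(374,150,.09);P(194,149,.039);P(166,183,.018)
```

```text
scene red [249 152  28  18 291] [262.5 161.7]
scene red [201 198   9  15 118] [205.2 205. ]
scene red [230 206  14  22 265] [236.8 216.2]
scene blue [194 181   9  14 102] [198.1 187.6]
scene black [ 12   0  16  25 177] [19.2  7.2]
scene black [ 35   0  39   7 221] [52.6  2.5]
scene black [210   0  51  22 255] [233.   12.9]
scene black [222   0  10   5  34] [226.3   1.6]
scene black [233   0  41   3  58] [254.4   0.5]
scene black [279   0  97  12 206] [333.9   4.8]
scene black [368   0   6   3  17] [370.4   0.9]
scene black [372   0  20  52 402] [381.   30.1]
scene black [192   3  10  41 115] [197.1  27.9]
scene black [290   8  26  21  41] [303.3  18.1]
scene black [318  14  19  12 134] [327.   19.2]
scene black [204  33   7  12  60] [206.7  37.6]
scene black [17 35  6 11 28] [20.2 41. ]
scene black [14 47 10  9 30] [19.7 50. ]
scene black [214  47   6  20  90] [216.4  56.3]
scene black [14 53 11  6 20] [19.3 56.2]
scene black [369  57   2  12  22] [369.5  62.5]
scene black [16 59 10 14 39] [21.4 64.2]
scene black [371  58   7  22  84] [374.1  68.9]
scene black [206  82   6   5  16] [
[... 2205 characters left out ...]
]
top black [ 35 277   7   8  23] [ 37.8 280.6]
top black [296 313  23  15  95] [308.1 318.4]
top black [318 312  53  16 386] [341.8 320. ]
top black [299 323   8   5  18] [302.3 325.2]
top black [141 324  11  11  36] [145.9 329.2]
top black [  0 366  37  18 277] [ 13.6 376.4]
top black [339 367  52  17 397] [363.9 376.2]
top black [466 370  19  11  88] [475.5 373.9]
top black [488 375  24   9 118] [501.2 379.2]
(256, 242, 0.08) [0.3566 0.2329 0.08  ]
(226, 237, 0.08) [0.3693 0.3004 0.08  ]
(293, 227, 0.1) [0.3874 0.15   0.1   ]
(324, 150, 0.042) [0.5736 0.0647 0.042 ]
(374, 150, 0.09) [ 0.5605 -0.0432  0.09  ]
(194, 149, 0.039) [0.5834 0.3779 0.039 ]
(166, 183, 0.018) [0.5051 0.4489 0.018 ]
```

View pics/ca.png

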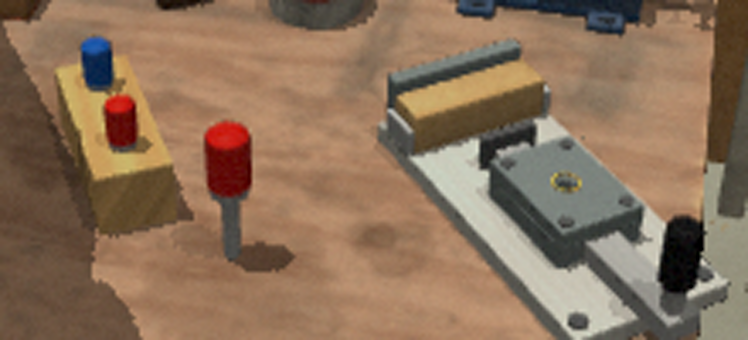

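View pics/cb.png

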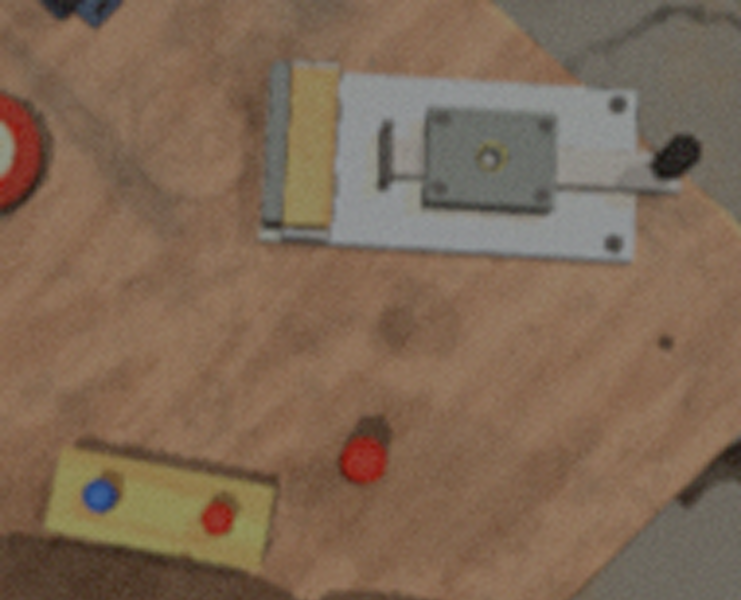

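The crop confirms it. The rack's red pin at scene (206,205) has a knob the size of the blue one. The free-standing pin at (237,217) is clearly larger and isn't in the rack, so the rack pin is the one to use.

```bash
cat >> h.py <<'E'
def tri(A,ua,B,ub):
    P=[c[1]@np.c_[c[2],c[3]] for c in(A,B)]
    X=cv2.triangulatePoints(P[0],P[1],np.array(ua,float).reshape(2,1),np.array(ub,float).reshape(2,1)).ravel(); return X[:3]/X[3]
E
python3 - <<'E'
from h import *
a=cam("scene");b=cam("top")
T=lambda x,y:((x+.5)/3.9-.5+200,(y+.5)/3.9-.5+110)
S=lambda x,y:((x+.5)/3.4-.5+170,(y+.5)/3.4-.5+170)
print("hole",ray(b,*T(490,157),.042),ray(a,*S(566,182),.042),tri(a,S(566,182),b,T(490,157)))
for e in(((632,262),(262,240),.014),((637,90),(340,75),.014),((283,227),(292,66),.044),((424,207),(548,212),.042)):
    p,q=ray(b,*T(*e[0]),e[2]),ray(b,*T(*e[1]),e[2]); d=q-p; print("edge",np.degrees(np.arctan2(d[1],d[0])),p,q)
print("knob",tri(a,(370,244.6),b,(371.7,151.1)),ray(a,370,244.6,.068),ray(b,371.7,151.1,.07), ray(b,*T(683,150),.09))
print("red",tri(a,(205.2,205),b,(255.3,242.7)),ray(a,205.2,205,.066),ray(b,255.3,242.7,.08))
print("blue",tri(a,(198.1,187.6),b,(225,236.7)),ray(a,198.1,187.6,.066),ray(b,225,236.7,.08))
print("big",tri(a,(236.8,216.2),b,(292.7,227.5)))
E
```

```text
hole [0.57382918 0.06159753 0.042     ] [0.57557312 0.06138505 0.042     ] [0.57441149 0.06125738 0.04234009]
edge 85.32251932146563 [ 0.51076203 -0.0291094   0.014     ] [0.52975082 0.20297274 0.014     ]
edge 85.82429877124319 [ 0.62167383 -0.03838892  0.014     ] [0.63547334 0.15062202 0.014     ]
edge -4.649671869216286 [0.5322686  0.19065305 0.044     ] [0.63370032 0.18240353 0.044     ]
edge -93.56917422106687 [0.54328134 0.10355622 0.042     ] [0.53853198 0.02741362 0.042     ]
knob [ 0.56494916 -0.04500763  0.06631792] [ 0.56579497 -0.04684039  0.068     ] [ 0.56240731 -0.04290153  0.07      ] [ 0.56500561 -0.04517698  0.09      ]
red [0.35562619 0.234489   0.0649374 ] [0.35539023 0.23300453 0.066     ] [0.35503181 0.23454476 0.08      ]
blue [0.37066551 0.30363732 0.06492421] [0.37026052 0.3020519  0.066     ] [0.36997506 0.30265857 0.08      ]
big [0.38718411 0.1490873  0.07834068]
```

Request:
{"fn": "drive_tool", "kwargs": {"series": [1, 0, 0, 0, 0, 0, -0.12, 1, 0, 0, 0, 0, 0, -0.12, 1, -29, -47, 0, 0, 0, 0, 1, -29, -47, 0, 0, 0, 0, 1, -29, -47, 0, 0, 0, 0, 1, -29, -47, 0, 0, 0, 0, 1, -29, -47, 0, 0, 0, 0, 1, -29, -47, 0, 0, 0, 0, 1, -29, -47, 0, 0, 0, 0, 1, -29, -47, 0, 0, 0, 0, 1, -29, -47, 0, 0, 0, 0, 1, 0, 0, 0, 0, 0, 0], "force": 30}}

```text
t: 1.8
eef_pos: [0.4398, 0.1952, 0.2535]
tool_rot: [0.0, 0.043, 0.999, -0.0]
contact_force: [0.2, 0.7, 0.2]
gripper_width: 1.001
```

```bash
cat >> h.py <<'E'
from scipy.spatial.transform import Rotation as Ro
def st(goal=None,yaw=None):
    o=bot.get_obs(); w,x,y,z=o["tool_rot"]; M=Ro.from_quat([x,y,z,w]).as_matrix()
    print("t",round(o["t"],2),"p",o["eef_pos"].round(4),"yawY",np.degrees(np.arctan2(M[1,1],M[0,1])).round(1),"tilt",np.degrees(np.arccos(-M[2,2])).round(2),"F",o["contact_force"].round(1),"g",round(o["gripper_width"],3))
    if goal is not None: print("tool shift mm",(M.T@(np.array(goal)-o["eef_pos"])*1000).round(1))
E
python3 -c "
from h import *
st([.566,-.046,.15])"
```

```text
t 1.8 p [0.4398 0.1952 0.2535] yawY 85.1 tilt 0.07 F [0.2 0.7 0.2] g 1.001
tool shift mm [-146.1 -229.5  103.9]
```

Request:
{"fn": "drive_tool", "kwargs": {"series": [1, -29, -46, 0, 0, 0, 0, 1, -29, -46, 0, 0, 0, 0, 1, -29, -46, 0, 0, 0, 0, 1, -29, -46, 0, 0, 0, 0, 1, -30, -46, 0, 0, 0, 0, 1, 0, 0, 30, 0, 0, 0, 1, 0, 0, 30, 0, 0, 0, 1, 0, 0, 30, 0, 0, 0, 1, 0, 0, 10, 0, 0, 0, 1, 0, 0, 0, 0, 0, 0]}}

```text
t: 3.05
eef_pos: [0.566, -0.0403, 0.1532]
tool_rot: [-0.0, 0.038, 0.999, 0.0]
contact_force: [-0.8, -0.7, 0.1]
gripper_width: 1.003
```

```bash
python3 -c "
from h import *
st([.566,-.046,.076])
a=cam('scene');cv2.imwrite('pics/k.png',cv2.resize(a[0][150:290,280:440],None,fx=4,fy=4))"
```

```text
t 3.05 p [ 0.566  -0.0403  0.1532] yawY 85.6 tilt 0.04 F [-0.8 -0.7  0.1] g 1.003
tool shift mm [-0.5 -5.7 77.2]
```

View pics/k.png

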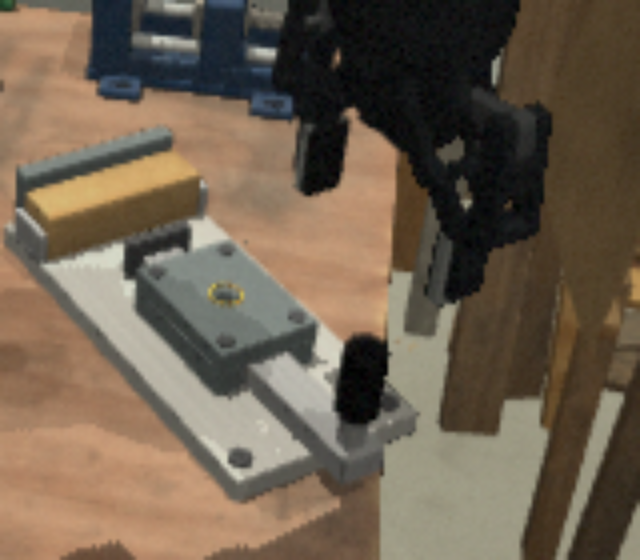

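The open fingers straddle the knob, whose crop position is (358,378). I'll go down and close on it.

Request:
{"fn": "drive_tool", "kwargs": {"series": [1, 0, -6, 25, 0, 0, 0, 1, 0, 0, 25, 0, 0, 0, 1, 0, 0, 20, 0, 0, 0, 1, 0, 0, 8, 0, 0, 0, -1, 0, 0, 0, 0, 0, 0, -1, 0, 0, 0, 0, 0, 0, -1, 0, 0, 0, 0, 0, 0, -1, 0, 0, 0, 0, 0, 0, -1, 0, 0, 0, 0, 0, 0, -1, 0, 0, 0, 0, 0, 0], "force": 30}}

```text
t: 4.35
eef_pos: [0.5659, -0.0468, 0.076]
tool_rot: [0.0, 0.038, 0.999, 0.0]
contact_force: [-1.3, 1.7, 6.7]
gripper_width: 0.25
```

```bash
python3 -c "
from h import *
st([.5682,-.0184,.076])"
```

```text
t 4.35 p [ 0.5659 -0.0468  0.076 ] yawY 85.6 tilt 0.06 F [-1.3  1.7  6.7] g 0.25
tool shift mm [-0.1 28.5  0.1]
```

Request:
{"fn": "drive_tool", "kwargs": {"series": [-1, 0, 8, 0, 0, 0, 0, -1, 0, 8, 0, 0, 0, 0, -1, 0, 7, 0, 0, 0, 0, -1, 0, 4, 0, 0, 0, 0, -1, 0, 2, 0, 0, 0, 0, -1, 0, 2, 0, 0, 0, 0, -1, 0, 1, 0, 0, 0, 0, -1, 0, 0, 0, 0, 0, 0]}}

```text
t: 5.35
eef_pos: [0.5683, -0.0183, 0.0761]
tool_rot: [0.001, 0.04, 0.999, -0.002]
contact_force: [-0.5, -8.9, 6.3]
gripper_width: 0.243
```

```bash
python3 -c "
from h import *
st([.5682,-.0184,.076])"
```

```text
t 5.35 p [ 0.5683 -0.0183  0.0761] yawY 85.5 tilt 0.2 F [-0.5 -8.9  6.3] g 0.243
tool shift mm [ 0.1 -0.1  0.1]
```

The slide hit its stop 28.5 mm into a 32 mm command. The end position puts the hole at (0.5745, 0.0615), which matches the vision estimate. Next I'll release, rise and head for the red pin.

Request:
{"fn": "drive_tool", "kwargs": {"series": [1, 0, -3, 0, 0, 0, 0, 1, 0, 0, 0, 0, 0, 0, 1, 0, 0, 0, 0, 0, 0, 1, 0, 0, -30, 0, 0, 0, 1, 0, 0, -40, 0, 0, 0, 1, 0, 0, -40, 0, 0, 0, 0.1, 38, 39, 0, 0, 0, 0, 0.1, 38, 39, 0, 0, 0, 0, 0.1, 38, 39, 0, 0, 0, 0, 0.1, 38, 39, 0, 0, 0, 0, 0.1, 38, 39, 0, 0, 0, 0, 0.1, 38, 39, 0, 0, 0, 0]}}

```text
t: 6.85
eef_pos: [0.3569, 0.2344, 0.1855]
tool_rot: [0.0, 0.038, 0.999, 0.0]
contact_force: [0.6, 0.1, -0.1]
gripper_width: 0.549
```

```bash
python3 -c "
from h import *
st([.3555,.2342,.12])
print(bot.get_obs()['q'].round(2))"
```

```text
t 6.85 p [0.3569 0.2344 0.1855] yawY 85.6 tilt 0.05 F [ 0.6  0.1 -0.1] g 0.549
tool shift mm [ 1.4 -0.3 65.5]
[-0.91  0.15  0.2   2.2  -0.04  0.79  0.81]
```

Request:
{"fn": "drive_tool", "kwargs": {"series": [0.1, 1.5, 0, 25, 0, 0, 0, 0.1, 0, 0, 30, 0, 0, 0, 0.1, 0, 0, 0, 0, 0, 0]}}

```text
t: 7.22
eef_pos: [0.3554, 0.2323, 0.129]
tool_rot: [-0.002, 0.038, 0.999, -0.002]
contact_force: [0.5, -0.3, 0.3]
gripper_width: 0.549
```

```bash
python3 -c "
from h import *
st([.3555,.2342,.072])
a=cam('scene');b=cam('top')
c=[cv2.resize(i,(400,400)) for i in (a[0][130:260,150:280],b[0][170:300,190:320])]
cv2.imwrite('pics/r.png',np.hstack(c))
print(proj(a,bot.get_obs()['eef_pos']))"
```

```text
t 7.22 p [0.3554 0.2323 0.129 ] yawY 85.6 tilt 0.25 F [ 0.5 -0.3  0.3] g 0.549
tool shift mm [-0.1  2.1 57. ]
[203.60531651 179.24496209]
```

View pics/r.png

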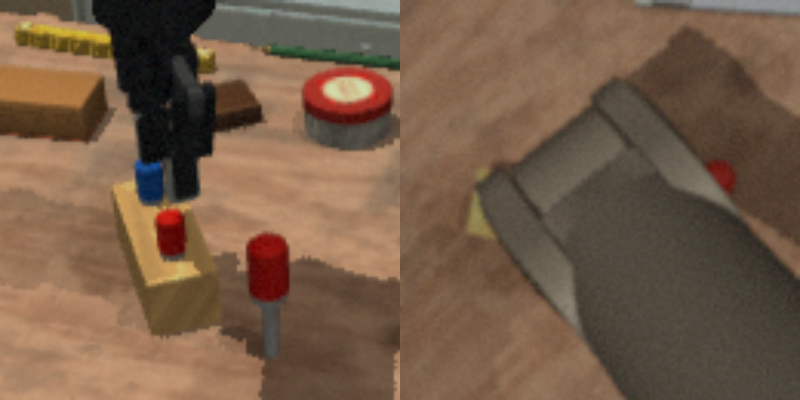

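The red pin at left crop (171,232) lies midway between the two fingers, and the blue pin is clear of them. I'll go down and grip.

Request:
{"fn": "drive_tool", "kwargs": {"series": [0.1, 0, 2, 15, 0, 0, 0, 0.1, 0, 0, 15, 0, 0, 0, 0.1, 0, 0, 15, 0, 0, 0, 0.1, 0, 0, 12, 0, 0, 0, 0.1, 0, 0, 0, 0, 0, 0]}}

```text
t: 7.95
eef_pos: [0.3571, 0.2349, 0.0733]
tool_rot: [-0.0, 0.039, 0.999, -0.0]
contact_force: [0.2, -1.1, 0.4]
gripper_width: 0.55
```

```bash
python3 -c "
from h import *
st([.3555,.2342,.072])"
```

```text
t 7.95 p [0.3571 0.2349 0.0733] yawY 85.6 tilt 0.02 F [ 0.2 -1.1  0.4] g 0.55
tool shift mm [ 1.5 -0.8  1.3]
```

Request:
{"fn": "drive_tool", "kwargs": {"series": [-1, 0, 0, 0, 0, 0, 0, -1, 0, 0, 0, 0, 0, 0, -1, 0, 0, 0, 0, 0, 0, -1, 0, 0, 0, 0, 0, 0, -1, 0, 0, 0, 0, 0, 0], "force": 40}}

```text
t: 8.57
eef_pos: [0.3574, 0.2353, 0.074]
tool_rot: [0.0, 0.038, 0.999, 0.0]
contact_force: [-0.4, -1.5, 6.2]
gripper_width: 0.213
```

```bash
python3 -c "
from h import *
st([.3555,.2342,.142])"
```

```text
t 8.57 p [0.3574 0.2353 0.074 ] yawY 85.6 tilt 0.07 F [-0.4 -1.5  6.2] g 0.213
tool shift mm [  1.8  -1.1 -68. ]
```

Request:
{"fn": "drive_tool", "kwargs": {"series": [-1, 0, 0, -10, 0, 0, 0, -1, 0, 0, -20, 0, 0, 0, -1, 0, 0, -30, 0, 0, 0, -1, 0, 0, -30, 0, 0, 0, -1, 0, 0, 0, 0, 0, 0]}}

```text
t: 9.2
eef_pos: [0.3581, 0.2359, 0.1656]
tool_rot: [0.002, 0.038, 0.999, 0.002]
contact_force: [1.0, 0.4, -0.5]
gripper_width: 0.217
```

```bash
python3 -c "
from h import *
st([.5744,.0614,.142])"
```

```text
t 9.2 p [0.3581 0.2359 0.1656] yawY 85.6 tilt 0.29 F [ 1.   0.4 -0.5] g 0.217
tool shift mm [-229.  -157.5   23.7]
```

Request:
{"fn": "drive_tool", "kwargs": {"series": [-1, -38, -26, 0, 0, 0, 0, -1, -38, -26, 0, 0, 0, 0, -1, -38, -26, 0, 0, 0, 0, -1, -38, -26, 0, 0, 0, 0, -1, -38, -26, 0, 0, 0, 0, -1, -39, -27.5, 0, 0, 0, 0, -1, 0, 0, 30, 0, 0, 0, -1, 0, 0, 10, 0, 0, 0, -1, 0, 0, 0, 0, 0, 0]}}

```text
t: 10.32
eef_pos: [0.572, 0.0608, 0.1222]
tool_rot: [-0.001, 0.038, 0.999, -0.0]
contact_force: [0.3, -0.1, -0.5]
gripper_width: 0.216
```

```bash
python3 -c "
from h import *
st([.5744,.0614,.1])
a=cam('scene');b=cam('top')
cv2.imwrite('pics/p.png',cv2.resize(a[0][170:260,280:390],None,fx=6,fy=6,interpolation=cv2.INTER_CUBIC))
p=bot.get_obs()['eef_pos']
for h in(0,-.024,-.062): print(((proj(a,p+[0,0,h])+.5-[280,170])*6-.5).round(1))
print('hole',((proj(a,[.5744,.0614,.042])+.5-[280,170])*6-.5).round(1))"
```

```text
t 10.32 p [0.572  0.0608 0.1222] yawY 85.7 tilt 0.17 F [ 0.3 -0.1 -0.5] g 0.216
tool shift mm [-2.4  0.7 22.2]
[357.5 131.8]
[350.5 190.4]
[339.9 279.6]
hole [336.6 322.6]
```

View pics/p.png

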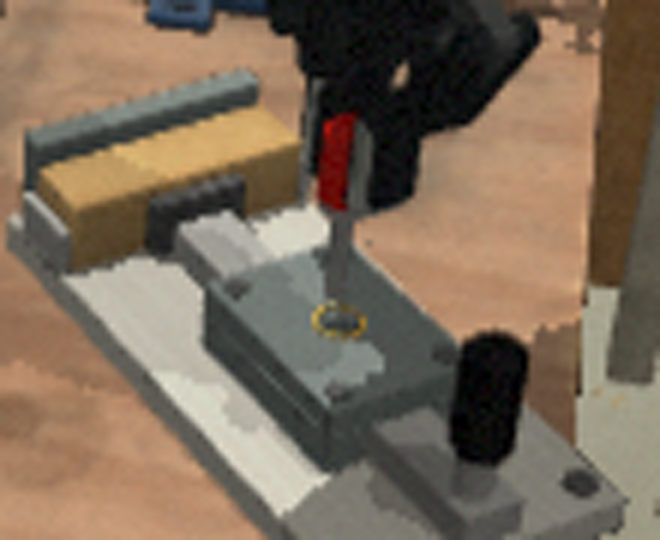

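The plate is on the block and the slide looks home. The pin hangs upright at crop (341,230), with its tip about (338,300) and the hole at (338,321). I'll shift it over the hole, allowing about 2 mm for the offset in the grip, lower it to just above the mouth and look again.

Request:
{"fn": "drive_tool", "kwargs": {"series": [-1, -4, 0.5, 0, 0, 0, 0, -1, 0, 0, 7, 0, 0, 0, -1, 0, 0, 0, 0, 0, 0]}}

```text
t: 10.8
eef_pos: [0.5769, 0.0607, 0.1158]
tool_rot: [-0.0, 0.038, 0.999, -0.0]
contact_force: [-1.1, -0.8, -0.8]
gripper_width: 0.219
```

```bash
python3 -c "
from h import *
st([.5763,.0614,.113])
a=cam('scene')
f=10;o=np.array([310,185])
cv2.imwrite('pics/p2.png',cv2.resize(a[0][185:240,310:365],None,fx=f,fy=f,interpolation=cv2.INTER_CUBIC))
p=bot.get_obs()['eef_pos']
X=lambda q:((proj(a,q)+.5-o)*f-.5).round(1)
for d in(0,-.002,-.004): print(d,*[X(p+[d,0,h]) for h in(-.024,-.045,-.067)])
print('dy',X(p+[0,.002,-.067]))
print('hole',X([.5744,.0614,.042]))"
```

```text
t 10.8 p [0.5769 0.0607 0.1158] yawY 85.6 tilt 0.05 F [-1.1 -0.8 -0.8] g 0.219
tool shift mm [0.6 0.7 2.8]
0 [296.9 193.7] [286.9 275.9] [276.7 359.8]
-0.002 [289.3 196.7] [279.4 279. ] [269.2 362.9]
-0.004 [281.6 199.7] [271.8 282. ] [261.8 366. ]
dy [270.6 354.8]
hole [261.3 388. ]
```

View pics/p2.png

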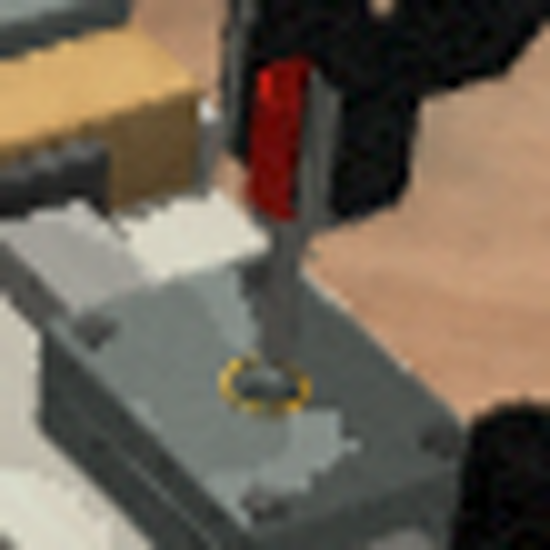

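The shank axis meets the mouth at about (271,386) and the ring's centre is at (266,384), so it's about 1 mm off, within the countersink's capture. I'll trim that and lower it.

Request:
{"fn": "drive_tool", "kwargs": {"series": [-1, 1, 0.7, 0, 0, 0, 0, -1, 0, 0, 4, 0, 0, 0, -1, 0, 0, 4, 0, 0, 0, -1, 0, 0, 4, 0, 0, 0, -1, 0, 0, 4, 0, 0, 0, -1, 0, 0, 0, 0, 0, 0]}}

```text
t: 11.6
eef_pos: [0.5761, 0.0613, 0.0999]
tool_rot: [-0.0, 0.038, 0.999, -0.0]
contact_force: [0.1, -0.1, -0.2]
gripper_width: 0.219
```

```bash
python3 -c "
from h import *
st([.5760,.0614,.071])"
```

```text
t 11.6 p [0.5761 0.0613 0.0999] yawY 85.6 tilt 0.04 F [ 0.1 -0.1 -0.2] g 0.219
tool shift mm [ 0.1  0.1 28.9]
```

The tip is about 9 mm inside and there's no force, so I'll keep going down.

Request:
{"fn": "drive_tool", "kwargs": {"series": [-1, 0, 0, 4, 0, 0, 0, -1, 0, 0, 4, 0, 0, 0, -1, 0, 0, 4, 0, 0, 0, -1, 0, 0, 4, 0, 0, 0, -1, 0, 0, 4, 0, 0, 0, -1, 0, 0, 4, 0, 0, 0, -1, 0, 0, 3, 0, 0, 0, -1, 0, 0, 2, 0, 0, 0, -1, 0, 0, 1, 0, 0, 0, -1, 0, 0, 0, 0, 0, 0]}}

```text
t: 12.85
eef_pos: [0.5764, 0.0613, 0.071]
tool_rot: [-0.0, 0.038, 0.999, 0.0]
contact_force: [-2.6, -0.4, 6.1]
gripper_width: 0.218
```

```bash
python3 -c "
from h import *
st([.5760,.0614,.071])"
```

```text
t 12.85 p [0.5764 0.0613 0.071 ] yawY 85.6 tilt 0.02 F [-2.6 -0.4  6.1] g 0.218
tool shift mm [0.4 0.1 0. ]
```

Contact came at the expected seated height (TCP z 0.071). I'll release, rise and check.

Request:
{"fn": "drive_tool", "kwargs": {"series": [-1, 0, 0, 1.5, 0, 0, 0, 0.2, 0, 0, -1, 0, 0, 0, 0.2, 0, 0, 0, 0, 0, 0, 0.2, 0, 0, 0, 0, 0, 0, 0.2, 0, 0, -15, 0, 0, 0, 0.2, 0, 0, -30, 0, 0, 0, 0.2, 0, 0, -40, 0, 0, 0, 0.2, 0, 0, -50, 0, 0, 0, 0.2, 40, 0, -20, 0, 0, 0, 0.2, 40, 0, 0, 0, 0, 0, 0.2, 40, 0, 0, 0, 0, 0, 0.2, 0, 0, 0, 0, 0, 0]}}

```text
t: 14.35
eef_pos: [0.4542, 0.0705, 0.2254]
tool_rot: [-0.0, 0.038, 0.999, 0.001]
contact_force: [-0.2, 1.2, -0.3]
gripper_width: 0.601
```

```bash
python3 -c "
from h import *
st()
a=cam('scene')
cv2.imwrite('pics/f.png',cv2.resize(a[0][145:285,160:390],None,fx=3.4,fy=3.4,interpolation=cv2.INTER_CUBIC))
X=lambda q:((proj(a,q)+.5-[160,145])*3.4-.5).round(1)
for h in(.042,.047,.077): print(h,X([.5744,.0614,h]))
print('knob home',X([.5682,-.0184,.068]))
H,S,V=cv2.split(cv2.cvtColor(a[0],cv2.COLOR_BGR2HSV))
for n,m in(('red',((H<6)|(H>174))&(S>170)&(V>60)),('blue',(H>105)&(H<125)&(S>150)&(V>50))):
    k,_,s,c=cv2.connectedComponentsWithStats(m.astype(np.uint8))
    for i in range(1,k):
        if s[i,4]>40: print(n,s[i],c[i].round(1),((c[i]+.5-[160,145])*3.4-.5).round(1))"
```

```text
t 14.35 p [0.4542 0.0705 0.2254] yawY 85.7 tilt 0.08 F [-0.2  1.2 -0.3] g 0.601
0.042 [598.5 267.6]
0.047 [599.3 261.2]
0.077 [603.9 222.3]
knob home [683.7 310. ]
red [249 152  28  18 284] [262.3 161.6] [349.   57.8]
red [230 206  14  22 261] [236.7 216.3] [262.  243.5]
red [332 209  11  15 125] [336.9 216. ] [602.8 242.6]
blue [194 181   9  14 101] [198.1 187.7] [130.9 146.4]
```

View pics/f.png

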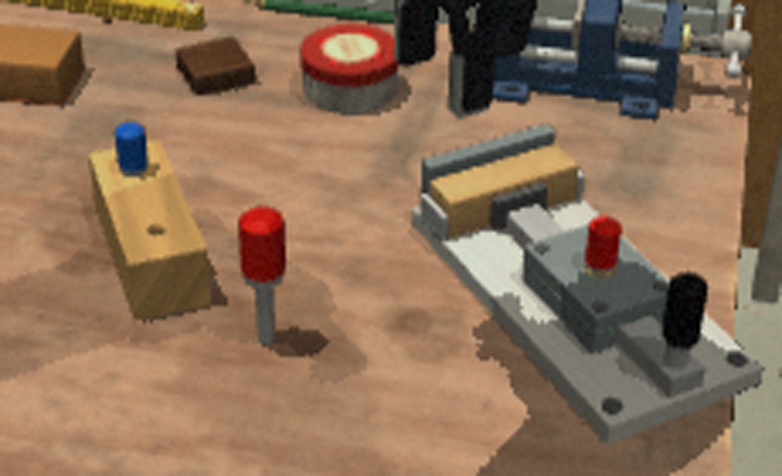

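The red pin sits upright and seated: its knob centre is at (603,243) and the expected seated position is (602,242). The slide knob is home at (684,310). The blue pin and tin have moved less than 0.3 px, and the offcut looks untouched at (215,63). I'm handing in.

```bash
python3 -c "
from h import *
st();print(bot.hand_in())"
```

```text
t 14.4 p [0.4562 0.0707 0.2258] yawY 85.6 tilt 0.09 F [ 0.8  0.9 -0. ] g 0.599
the job is handed in; nothing more can be done
None
```

The slide is pushed home and the smaller red pin is seated upright in the jig's hole. I handed the job in at 14.4 s; handing in gives no verdict.

- **Slide:** I gripped its knob and pushed until it met the stop. The tool stopped within about 0.1 mm of where the knob should be when home, and the picture shows the plate on the block.
- **Red pin:** I took the pin from the rack, not the larger red one standing free. It went in without resistance until about 6 N of contact at the expected seated height. In the last picture its knob is within about 1.4 pixels (in the enlarged crop) of the seated position.
- **Other items:** In the scene camera, the blue pin and the tin are within 0.3 pixels of where they started. I checked the offcut only by eye, and it looks untouched. The gripper is open and clear of everything.

No check failed. The only disagreements were about 1 to 2 mm: the pin's place in the grip, and the hole's seen versus computed position. I corrected for both before lowering the pin.

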